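# Roll the mended jar up into the photo cradle

## Robot

A 6-joint arm with a two-finger parallel gripper is mounted at the origin on the work surface. World frame = base frame: x ahead of the robot, y to its left, z up, the work surface at z = 0. Lengths are in m, angles in rad, forces in N, time in s.
With the tool pointing down it reaches from about 0.3 to 0.75 m from the base axis. Payload 8.5 kg.
Tool frame: the origin (TCP) lies midway between the tips of the shut fingers; the grasp point (between the pads) lies 19 mm behind it; z points along the fingers, y is the direction in which the jaws open and shut (so a half turn about z gives the same grasp; the last joint's range is limited). The gripper opens to 85 mm and grips with 20 to 120 N. Pads are 22 mm wide; open, the fingers measure 114 mm over their backs; the gripper's body (76 mm by 85 mm) begins 54 mm behind the grasp point. The pads swing forward as they close: fully open they stand 13 mm farther back than shut.
Start: joints at [0.94, 0.381, 1.297, -0, 1.464, -0.215], TCP at [0.222, 0.503, 0.21] pointing down, gripper open.
Joint ranges: [-3.11, 3.11], [-0.89, 2.33], [0.22, 2.48], [-1.42, 4.56], [0.17, 2.85], [-2.88, 2.88]. Speed limits (rad/s): [2.39, 2.39, 3.14, 3.14, 3.14, 3.14].

## Interface

Orientations are given as [roll, pitch, yaw] about the fixed x, y, z axes, in that order (R = Rz(yaw) Ry(pitch) Rx(roll)).
In Python, from station import arm, vision gives the robot as it stands.
- The arm moves only by the tool drive_tool, never from a script. Its argument "moves" is a list of rows, each a list of 5 numbers: the opening, from 0 (shut) to 1 (fully open), then the shift along the world's x, y, z in mm, then the turn about the world's z in degrees. In form: [[jaw, dx, dy, dz, twist], ...]. A call has exactly 10 rows; each row shifts and turns the pose as measured when the row begins; what a row does not reach is not made up. A row lasts 1/10 s, in which the tool goes at most 50 mm and 8.59 degrees, less where a joint would pass 70% of its speed; a pose out of reach is approached as far as the arm can. A call is refused whole if a number of a shift passes 50 or a number of a turn 8.59, either way. A call with a gripper value outside its range is refused whole. The fingers move at their own pace and stop on an object; "squeeze" is the grip in N (left out, the last holds). Time passes only in rows, so rows that do not move let the fingers close, or fill a call up. It gives the time, the measured TCP pose, the force and the opening at its end, in the units of the state.
- arm.get_state(): the state, without advancing time (a new reading comes with each control period).
- vision.read_camera(name): name is "scene" or "side" or "wrist"; returns the picture (384x512x3 uint8, red, green, blue); there is no depth.
- vision.camera_params(name): a dict with "fov_y" (degrees; the focal length in pixels is half the picture's height over the tangent of half this angle, whatever the lens; pixels are square), "cx", "cy" (the principal point, pixels), "R" (3x3) and "t" (3): a world point X has camera coordinates R X + t; the wrist camera has in their place "tool_from_camera" (4x4, takes a point from camera to tool coordinates, whose origin is the TCP and whose axes are the flange's). Camera axes: x right, y down, z forward; pixel columns grow to the right and rows downward; lengths in m; the calibration is good to about 2 mm. A picture is of the moment at which its call begins: read the wrist's pose just before it. camera_params takes no time and is no camera call.
- arm.close_job(): hands the job in, once; it reports no verdict.
Trained networks look in the newest picture that a camera, given by its name, has taken for a name from the list of things; names that differ only in an ending like _2 or _b are one class to them, and where a whole thing is asked for, a point or a joint stands for the part that bears it (a point fixed in the world has none). Each returns a list of dicts, best first, with "p" (0 to 1); they miss things now and then, are a little off and sometimes report something else, mostly with a low value. They report only what shows in the picture. A call takes as long as a camera call. They do not tell look-alikes from the thing itself.
- vision.trace(camera, thing): "mask" (384x512 bool, what is visible of it) and "xy" ([column, row] in pixels, amid what is visible of it).
The state is a dict: "t": time; "joint_pos": joint angles; "qd": joint speeds; "effort": joint torques, N m; "position": TCP position; "tcp_rot": TCP orientation; "wrist_force": force on the tool from outside, world axes, zero at the start; "torque": the same for the moment, N m; "opening": finger opening in m.
Only numpy, scipy, OpenCV 4.12 (cv2) and the standard library are available. Lean on these libraries where they do the work, as an engineer would, in place of code of your own. Each camera call takes 0.05 s, during which the arm holds its last target.

## Task

The cream jar lying at the foot of the felt photo cradle has only just been glued, so it must not be picked up. With your fingertips, nudge it endways until it is centred on the white line and roll it slowly and gently up the ramp, never letting it roll back or run away, until it rests by itself against the stop board at the top, centred on the line. Then take your hand away; leave all the other finds where they are.

Things in the scene. Friction and masses are not known exactly. Their poses are not given: they have to be found in the camera images.
- jar: The mended jar: straight-sided cream stoneware with thin blue bands, brown glue seams and paper-tape straps, lying on its side on the cradle's level landing. A plain cylinder 72 mm in diameter, 110 mm long, 0.3 to 0.6 kg, slippery glaze, rolls freely. Origin: middle of its axis, 36 mm above the felt it lies on; its y axis runs along the jar (x and z turn as it rolls).
- cradle: Photo cradle: fixed plywood stand, grey felt bed 210 mm wide, white centre line. Origin on the table below it; x goes up the ramp (away from the robot), y left, z up; the white line is y = 0. Level landing x = -145 to -50 mm, felt 12 mm above the table, low round bead at its front edge (top 16 mm up). Cheeks along the bed (y = +-105 to 117) stand 4 mm above the felt.
- ramp (a point): Foot of the 10 degree ramp, on the white line at felt height (cradle x = -50 mm, z = 12). Its x runs up along the sloping felt, its z square to the felt: the jar's axis is at z = 36 mm in this frame while it rolls on the ramp, up to 48 on the landing.
- crest (a point): Top edge of the ramp, on the white line (cradle x = +70 mm, felt 33 mm above the table). Beyond it the felt falls 6 degrees to the stop board, so past it the jar rolls on by itself and stays.
- stop_mid (a point): Middle of the upright stop board's padded face, on the white line (cradle x = +124 mm, this point 60 mm above the table). The board's top is 92 mm above the table, its back at x = +146. Home, the jar touches it: axis at cradle x = +88, 67 mm above the table.
- ink_bottle: Bystander: brown glazed ink bottle standing to the left of the ramp's upper half, 48 mm across, 82 mm high. Origin: centre of its underside.
- blue_sherd: Bystander: curved blue-and-white pot sherd about 60 x 50 mm, under 20 mm high, on the table to the right of the ramp. Origin: centre of its underside.
- scale_bar: Bystander: black and white photo scale bar, 100 x 22 x 5 mm, on the table to the right of the ramp's upper half. Origin: centre of its underside.
- upright_jar: Bystander: another, greyer jar standing upright at the far right, 72 mm across, 108 mm high. Origin: centre of its underside. Not the one to roll.
- stone: Bystander: grey block of worked stone 90 x 75 x 62 mm, on the left. Origin: centre of its underside.
- roof_tile: Bystander: broken terracotta roof tile about 110 x 115 x 26 mm, at the far right. Origin: centre of its underside.
- brush: Bystander: finds brush 150 mm long lying on the right near the robot. Origin: middle of its underside.
- cup: Bystander: small blue cup 68 mm across and 55 mm high, on the left near the robot. Origin: centre of its underside.
Not all that is in view belongs to the job. Leave any red, turquoise or yellow look-alike of the jar alone.

How it is judged:
On the way:
1. the jar is on its way up the ramp, rolling on the felt (x of jar in the frame of cradle between 0 and 0.065 m and z of jar in the frame of ramp below 0.048 m), for 0.1 s.
At the end, for the whole second after the job is handed in: The jar lies at rest in the rest at the top of the ramp, its side against the stop board (axis within about 7 mm of home and within 0.08 rad of square to the line), its middle within 12 mm of the white line, and every other find is within 20 mm of where it was (x of jar in the frame of cradle between 0.081 and 0.095 m and y of jar in the frame of cradle between -0.012 and 0.012 m and z of jar in the frame of cradle between 0.062 and 0.073 m and angle between the y axis of jar and the y axis of cradle, either way round below 0.08 rad and linear speed of jar below 0.01 m/s and distance of each of ink_bottle, blue_sherd, scale_bar, upright_jar, stone, roof_tile, brush, cup from where it was at the start of the episode below 0.02 m); the robot touches nothing.
It fails at once if the jar is lifted off the felt, or tipped so that its axis is more than 0.25 rad off level (z of jar in the frame of ramp above 0.064 m or (x of jar in the frame of cradle above -0.03 m and z of jar in the frame of ramp above 0.048 m) or angle between jar's own y axis and vertical below 1.32 rad or angle between jar's own y axis and vertical above 1.82 rad).
It fails at once if the jar rolls back or runs away (faster than 0.25 m/s) (linear speed of jar above 0.25 m/s).
It fails at once if the jar falls off the cradle (z of jar in the frame of cradle below 0.042 m).
It fails at once if the jar is pressed harder than 20 N by the fingers (contact force between jar and the fingers above 20 N).
It fails at once if another find is moved by more than 20 mm (distance of any of ink_bottle, blue_sherd, scale_bar, upright_jar, stone, roof_tile, brush, cup from where it was at the start of the episode above 0.02 m).
It also fails if it takes over 56 s, if anything falls off the work surface, if the arm or the gripper's body presses on something with over 40 N, if the wrist force passes 120 N, or if a joint passes its speed limit or range.

## Working session

There is one attempt and no reset: what is moved stays moved. The work goes in short steps, Python scripts to look and compute and a tool call to move; the robot and the scene stay as the last step left them, time stands still between calls to the robot, and variables do not carry over. Pictures are saved under pics/ and viewed, and the job is handed in when it is done.

Besides the shell and the picture viewer there is one more tool, called in YAML: its name, and indented under it one key for each argument. drive_tool: Moves the arm, as the interface text tells. Its arguments: {"type":"object","properties":{"moves":{"type":"array","items":{"type":"array","items":{"type":"number"}}},"squeeze":{"type":"number"}},"required":["moves"]}

```bash
mkdir -p pics; ls; cat > h.py <<'E'
import numpy as np, cv2
from station import arm, vision
def snap(n,f):
    im=vision.read_camera(n); cv2.imwrite('pics/'+f,im[:,:,::-1]); return im
E
python3 - <<'E'
from h import *
s=arm.get_state(); print(s)
for n in ['scene','side']:
    snap(n,n+'0.png'); p=vision.camera_params(n); print(n,p)
print(vision.camera_params('wrist'))
a=cv2.imread('pics/scene0.png');
E
```

```text
pics
{'t': 0.0, 'joint_pos': array([ 9.39702878e-01,  3.81239040e-01,  1.29824840e+00, -3.96352685e-05,
        1.46361858e+00, -2.15323471e-01]), 'qd': array([ 0.00068092, -0.00079517, -0.00190075, -0.00135342, -0.00102106,
       -0.00111971]), 'effort': array([-1.85233730e-03, -4.48458588e+01, -2.31278300e+01, -2.98525410e-04,
        4.75375797e-03, -1.74143162e-05]), 'position': array([0.22197075, 0.50286495, 0.20899287]), 'tcp_rot': array([-3.14010582e+00, -2.84858592e-04,  2.72582673e+00]), 'wrist_force': array([1.39652596, 0.28815895, 0.07299605]), 'torque': array([ 0.02815161, -0.02191649, -0.02092345]), 'opening': 0.08519897874842844}
scene {'fov_y': 51.097866412184, 'cx': 253.52094325207548, 'cy': 187.49600162990484, 'R': array([[-0.52170489,  0.85303858, -0.01221461],
       [ 0.70982113,  0.4260839 , -0.56089792],
       [-0.47326311, -0.30129337, -0.82779486]]), 't': array([ 0.24792434, -0.30851534,  1.58716562])}
side {'fov_y': 46.87204635924416, 'cx': 257.7687236683689, 'cy': 194.5477229213241, 'R': array([[ 0.98812557, -0.15364281, -0.00131849],
       [-0.10867886, -0.69283071, -0.7128636 ],
       [ 0.10861287,  0.70454205, -0.70130147]]), 't': array([-0.48302131,  0.08957256,  1.45709829])}
{'fov_y': 68.03263488890967, 'cx': 258.949950607955, 'cy': 191.95682811224853, 'tool_from_camera': array([[ 1.38079517e-04, -9.59432692e-01, -2.81937743e-01,
         7.18681174e-02],
       [ 9.99999608e-01,  3.79107043e-04, -8.00347715e-04,
        -4.75656039e-04],
       [ 8.74764347e-04, -2.81937522e-01,  9.59432368e-01,
        -1.63463225e-01],
       [ 0.00000000e+00,  0.00000000e+00,  0.00000000e+00,
         1.00000000e+00]])}
```

View pics/scene0.png

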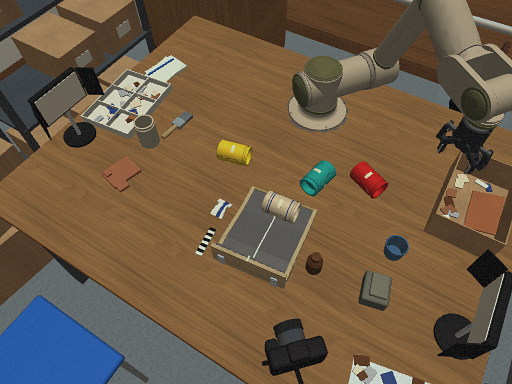

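View pics/side0.png

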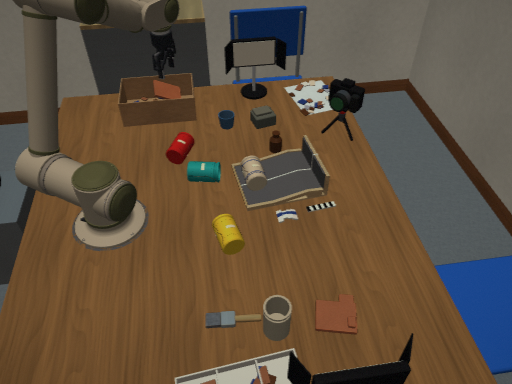

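The scene shows the jar around (281,206) on the cradle. The side view has the jar at about (254,172), with the cradle's stop board at right. Next I'll zoom in and trace.

```bash
python3 - <<'E'
from h import *
a=cv2.imread('pics/scene0.png')[175:295,200:340]; cv2.imwrite('pics/sc_z.png',cv2.resize(a,None,fx=5,fy=5,interpolation=cv2.INTER_CUBIC)[:600,:800])
a=cv2.imread('pics/side0.png')[130:220,220:350]; cv2.imwrite('pics/si_z.png',cv2.resize(a,None,fx=6,fy=6,interpolation=cv2.INTER_CUBIC)[:600,:800])
for n in ['scene','side']:
    for th in ['jar','cradle']:
        for d in vision.trace(n,th):
            m=d['mask']; ys,xs=np.nonzero(m); print(n,th,d['p'],d['xy'],m.sum(),xs.min(),xs.max(),ys.min(),ys.max())
            if d['p']>.5: np.save(f'{n}_{th}_{int(d["xy"][0])}.npy',m)
E
ls
```

```text
scene jar 0.91 [281.3, 207.6] 841 261 300 191 223
scene jar 0.84 [234.3, 152.7] 624 217 251 141 164
scene jar 0.72 [367.7, 178.7] 733 351 386 162 196
scene jar 0.68 [318.5, 173.2] 804 300 335 160 196
scene cradle 0.81 [261.4, 240.6] 5500 211 315 187 287
side jar 0.87 [178.3, 148.2] 600 166 193 132 163
side jar 0.86 [202.8, 170.1] 659 187 220 161 181
side jar 0.58 [228.0, 236.3] 818 213 243 215 253
side cradle 0.72 [291.0, 178.9] 3987 231 329 135 210
side cradle 0.41 [274.8, 141.5] 240 269 281 130 152
h.py
pics
scene_cradle_261.npy
scene_jar_234.npy
scene_jar_281.npy
scene_jar_318.npy
scene_jar_367.npy
side_cradle_291.npy
side_jar_178.npy
side_jar_202.npy
side_jar_228.npy
```

View pics/sc_z.png

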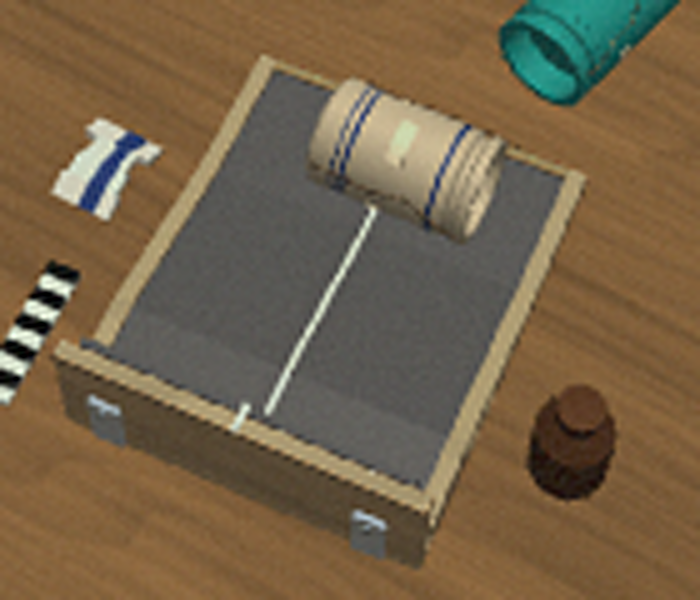

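View pics/si_z.png

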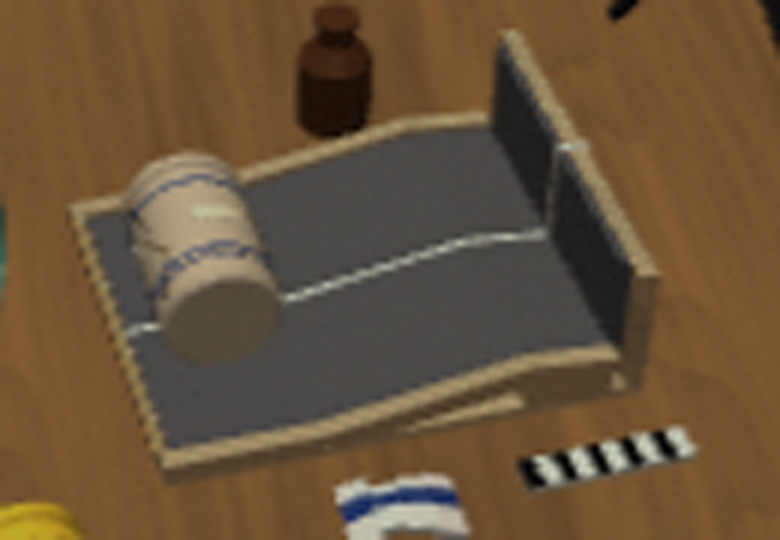

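```bash
cat >> h.py <<'E'
def proj(n,X,P=None):
    p=P or vision.camera_params(n); X=np.atleast_2d(X); c=X@np.array(p['R']).T+p['t']
    f=192/np.tan(np.radians(p['fov_y'])/2)
    return c[:,:2]/c[:,2:]*f+[p['cx'],p['cy']]
def wristP(s):
    from scipy.spatial.transform import Rotation as Ro
    p=dict(vision.camera_params('wrist')); T=np.eye(4); T[:3,:3]=Ro.from_euler('xyz',s['tcp_rot']).as_matrix(); T[:3,3]=s['position']
    W=np.linalg.inv(T@p['tool_from_camera']); p['R']=W[:3,:3]; p['t']=W[:3,3]; return p
def cw(c,X):
    X=np.atleast_2d(np.array(X,float)); C,S=np.cos(c[2]),np.sin(c[2])
    return np.c_[c[0]+C*X[:,0]-S*X[:,1], c[1]+S*X[:,0]+C*X[:,1], X[:,2]]
def jarpts(j,z=.048):  # j: x,y,yaw(world; axis dir = yaw+90)
    t=np.linspace(0,2*np.pi,60); P=[]
    for y in (-.055,.055): P.append(np.c_[.036*np.cos(t),0*t+y,z+.036*np.sin(t)])
    return cw(j,np.vstack(P))
def jarmask(n,j,z=.048,k=4,P=None):
    p=proj(n,jarpts(j,z),P); h=cv2.convexHull((p*k+k/2).astype(np.float32)); m=np.zeros((384*k,512*k),np.uint8)
    cv2.fillConvexPoly(m,h.round().astype(np.int32),255); return cv2.resize(m,(512,384),interpolation=cv2.INTER_AREA)/255.
E
python3 - <<'E'
from h import *
from scipy.optimize import least_squares, minimize
sc=lambda x,y:np.array([200+(x+.5)/5-.5,175+(y+.5)/5-.5]); si=lambda x,y:np.array([220+(x+.5)/6-.5,130+(y+.5)/6-.5])
C=[('scene',sc(247,405),(.124,0,.092)),('scene',sc(236,430),(.146,0,.092)),('scene',sc(265,60),(-.147,-.117,.016)),('scene',sc(583,178),(-.147,.117,.016)),
('side',si(548,235),(.124,0,.0273)),('side',si(470,239),(.07,0,.033)),('side',si(130,330),(-.144,0,.014)),('side',si(553,145),(.124,0,.092)),('side',si(583,148),(.146,0,.092)),
('side',si(165,460),(-.147,-.117,.016)),('side',si(75,205),(-.147,.117,.016))]
def r(c): return np.concatenate([proj(n,cw(c,X))[0]-u for n,u,X in C])
b=least_squares(r,[.55,0,0.2],loss='soft_l1'); print(b.x,b.cost); print(r(b.x).reshape(-1,2).round(2))
c=b.x; np.save('c.npy',c)
m=np.load('scene_jar_281.npy').astype(float)
best=None
f=lambda j:((jarmask('scene',j)-m)**2).sum()
u0=cw(c,[-.1,0,0])[0]
for dy in (0,.02,.04):
  for dyaw in (-.2,0,.2):
    x0=[*cw(c,[-.1,dy,0])[0][:2],c[2]+dyaw]
    o=minimize(f,x0,method='Nelder-Mead',options=dict(initial_simplex=np.array([x0]+[list(np.array(x0)+np.eye(3)[i]*[.015,.015,.1][i]) for i in range(3)])))
    if best is None or o.fun<best.fun: best=o
j=best.x; print(j,best.fun,m.sum()); np.save('j.npy',j)
d=j[:2]-c[:2]; Cc,S=np.cos(c[2]),np.sin(c[2]); print('jar in cradle',d@[Cc,S],d@[-S,Cc],j[2]-c[2])
for n in('scene','side'):
    im=cv2.imread(f'pics/{n}0.png'); k=5; im=cv2.resize(im,None,fx=k,fy=k)
    q=lambda X:((proj(n,X)+.5)*k).astype(int)
    for L in [[(-.145,0,.012),(-.05,0,.012),(.07,0,.033),(.124,0,.0273),(.124,0,.092),(.146,0,.092)]]+[[(-.145,s*.105,.012),(-.05,s*.105,.012),(.07,s*.105,.033),(.124,s*.105,.0273)] for s in(-1,1)]:
        cv2.polylines(im,[q(cw(c,L))],False,(0,0,255),1)
    for e in np.split(jarpts(j),2): cv2.polylines(im,[q(e)],True,(0,255,0),1)
    w=q(c[None][:, :2].tolist()[0]+[.03])[0]
    cv2.imwrite(f'pics/{n}_ov.png',im[w[1]-300:w[1]+300,w[0]-350:w[0]+350])
E
```

```text
[0.5816197  0.11332615 0.116298  ] 7.649174412446983
[[ 0.31  0.51]
 [-0.82  2.1 ]
 [-0.14 -1.2 ]
 [ 1.33 -0.44]
 [ 0.33 -0.42]
 [-0.68  0.38]
 [-1.76  0.04]
 [ 1.03  0.72]
 [ 1.89 -0.85]
 [-0.12  1.21]
 [-0.94 -0.21]]
[0.49021483 0.11158646 0.059311  ] 26.42236063052672 841.0
jar in cradle -0.09098929381237918 0.008878316273021913 -0.05698700023725588
```

View pics/scene_ov.png

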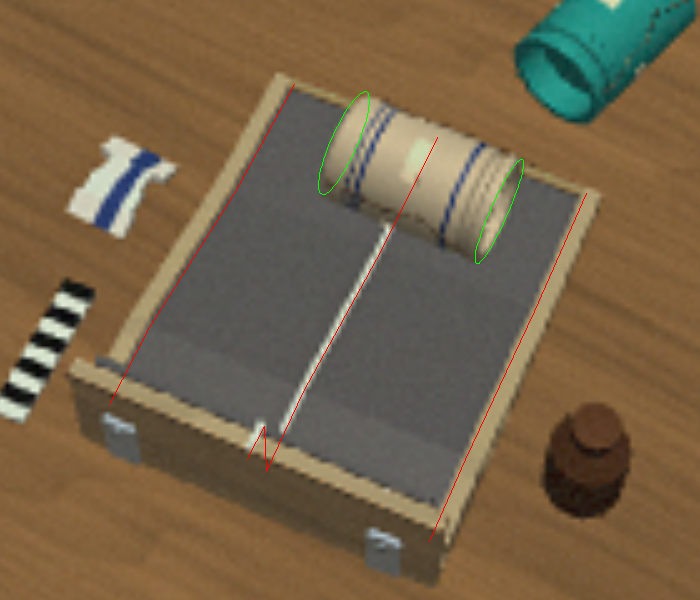

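View pics/side_ov.png

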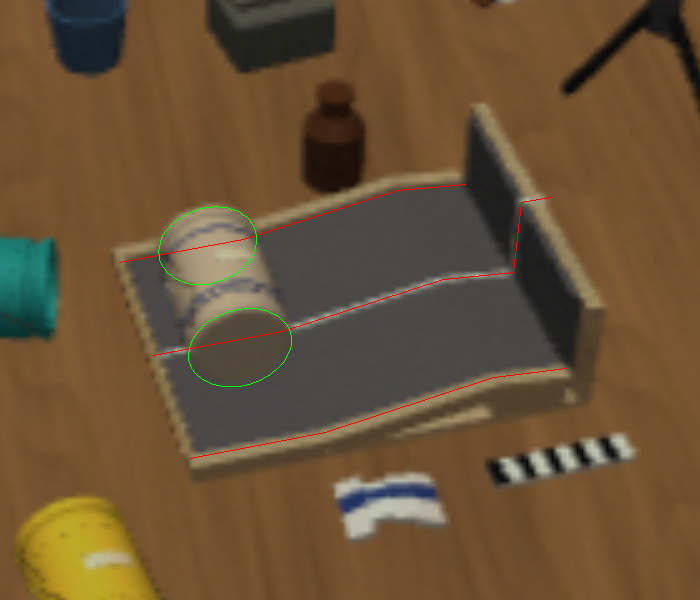

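drive_tool:
  moves:
    - [1,20,-39,6,3.05]
    - [1,20,-39,6,3.05]
    - [1,20,-39,6,3.05]
    - [1,20,-39,6,3.05]
    - [1,20,-39,6,3.05]
    - [1,20,-39,6,3.05]
    - [1,20,-39,6,3.05]
    - [1,20,-39,6,3.05]
    - [1,20,-39,6,3.05]
    - [1,20,-39,6,3.05]

```text
t: 1.3
position: [0.4237, 0.1009, 0.2705]
tcp_rot: [-3.14, 0.001, -2.995]
wrist_force: [0.7, 0.4, -0.7]
opening: 0.0852
```

```bash
cat > wv.py <<'E'
from h import *
import sys,pickle
s=arm.get_state(); im=snap('wrist',sys.argv[1]); P=wristP(s); pickle.dump((s,P),open('w.pkl','wb'))
print(s['t'],s['position'],s['tcp_rot'][2])
for d in vision.trace('wrist','jar'):
    print(d['p'],d['xy'],d['mask'].sum())
    np.save('wj_%d.npy'%d['xy'][0],d['mask'])
E
python3 wv.py w1.png
```

```text
1.3 [0.42367522 0.10085681 0.27053348] -2.994551922513889
0.73 [262.5, 208.0] 4027
0.67 [310.7, 85.8] 5220
0.62 [82.0, 97.7] 6138
0.61 [445.9, 43.3] 6800
```

View pics/w1.png

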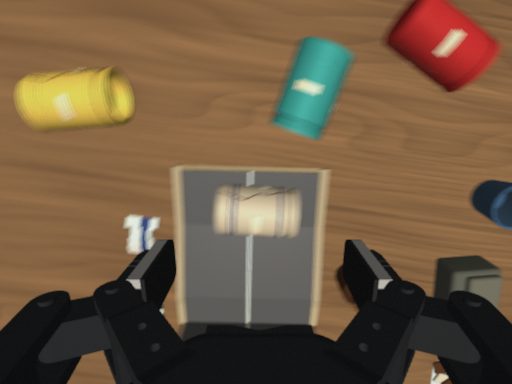

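The wrist view shows the cradle, with the jar at (258,210) slightly to its left (image right of the line at column 250). It's blurred, so I'll take it again at rest.

```bash
python3 wv.py w2.png; python3 - <<'E'
import cv2
a=cv2.imread('pics/w2.png')[150:350,150:350]; cv2.imwrite('pics/w2z.png',cv2.resize(a,None,fx=3,fy=3,interpolation=cv2.INTER_CUBIC))
E
```

```text
1.4 [0.42546542 0.09872946 0.27054259] -3.0010419036659908
0.96 [315.3, 84.7] 5217
0.75 [82.2, 96.4] 6038
0.72 [448.1, 43.0] 6928
0.65 [264.0, 206.3] 4006
```

View pics/w2z.png

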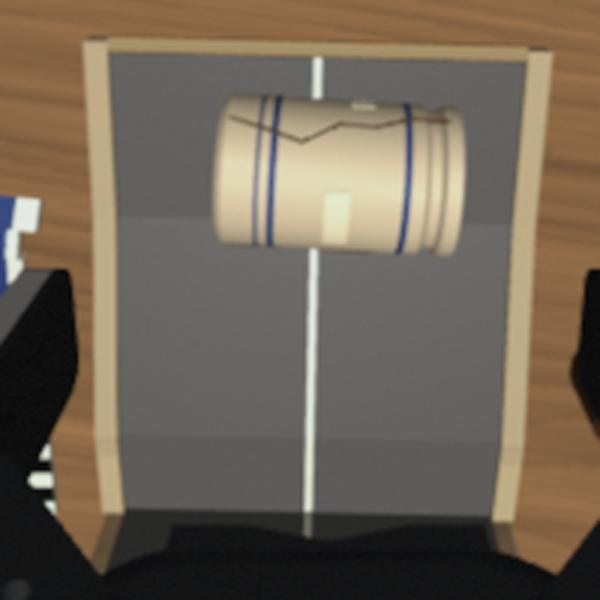

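```bash
cat > fit.py <<'E'
from h import *
import pickle
from scipy.optimize import least_squares, minimize
s,P=pickle.load(open('w.pkl','rb'))
w=lambda x,y:np.array([150+(x+.5)/3-.5,150+(y+.5)/3-.5])
C=[(w(314,219),(-.05,0,.012)),(w(318,58),(-.143,0,.013)),(w(311,438),(.07,0,.033)),(w(308,513),(.124,0,.0273)),
(w(108,55),(-.145,-.105,.013)),(w(527,61),(-.145,.105,.013)),(w(118,216),(-.05,-.105,.012)),(w(507,223),(-.05,.105,.012)),(w(120,437),(.07,-.105,.033)),(w(500,446),(.07,.105,.033))]
def r(c): return np.concatenate([proj('',cw(c,X),P)[0]-u for u,X in C])
b=least_squares(r,np.load('c.npy'),loss='soft_l1'); c=b.x; print(c); print(r(c).reshape(-1,2).round(1).tolist())
np.save('cw.npy',c)
m=np.load('wj_264.npy').astype(float)
f=lambda j:((jarmask('',j,P=P)-m)**2).sum()
x0=np.load('j.npy')
o=minimize(f,x0,method='Nelder-Mead',options=dict(initial_simplex=np.array([x0]+[list(np.array(x0)+np.eye(3)[i]*[.015,.015,.1][i]) for i in range(3)])))
j=o.x; print(j,o.fun,m.sum()); np.save('jw.npy',j)
d=j[:2]-c[:2]; Cc,S=np.cos(c[2]),np.sin(c[2]); print('jar in cradle',d@[Cc,S],d@[-S,Cc],j[2]-c[2])
im=cv2.imread('pics/w2.png'); cv2.drawContours(im,cv2.findContours((m>0).astype(np.uint8),0,1)[0],-1,(255,0,0),1)
for e in np.split(proj('',jarpts(j),P),2): cv2.polylines(im,[e.round().astype(int)],True,(0,255,0),1)
cv2.imwrite('pics/w2o.png',cv2.resize(im[150:350,150:350],None,fx=3,fy=3))
E
python3 fit.py; python3 - <<'E'
import sys; sys.path.insert(0,'.')
from h import *; import pickle
s,P=pickle.load(open('w.pkl','rb'))
# other jars positions at z=.036
R,t=P['R'],P['t']; f=192/np.tan(np.radians(P['fov_y'])/2)
for u in [(315.3,84.7),(82,96),(448,43)]:
    d=R.T@np.array([(u[0]-P['cx'])/f,(u[1]-P['cy'])/f,1]); o=-R.T@t; print(o+d*(.036-o[2])/d[2])
E
```

```text
[0.58122432 0.11099901 0.11866438]
[[0.1, 1.5], [-0.2, -1.8], [-0.4, 1.0], [0.2, 0.7], [-0.1, -3.7], [0.0, -2.6], [-0.2, 1.1], [1.3, 1.6], [-0.5, -0.0], [0.2, -0.3]]
[0.48899856 0.11001959 0.08423181] 135.53814686658978 4006.0
jar in cradle -0.09169315071996831 0.009945714361813227 -0.03443256652434287
[0.31461305 0.15638781 0.036     ]
[ 0.37182503 -0.14769763  0.036     ]
[0.24278708 0.31222427 0.036     ]
```

View pics/w2o.png

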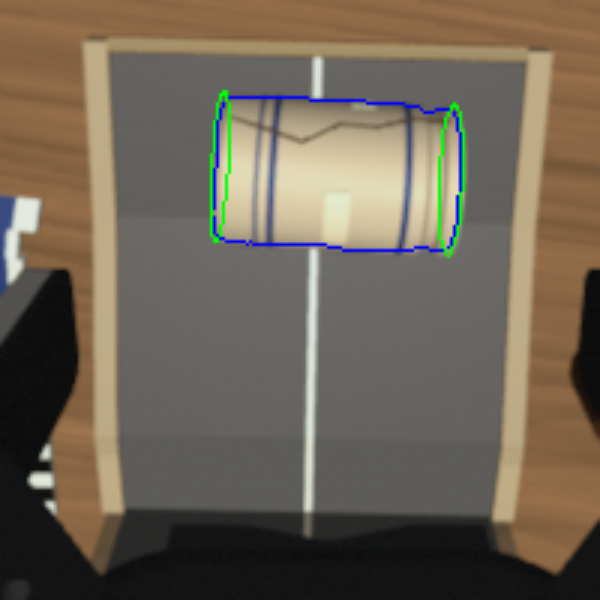

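drive_tool:
  moves:
    - [0,5.4,10,-7,-8.5]
    - [0,5.4,10,-7,-8.5]
    - [0,5.4,10,-7,-8.5]
    - [0,5.4,10,-7,-8.5]
    - [0,5.4,10,-7,-8.5]
    - [0,5.4,10,-7,-8.5]
    - [0,5.4,10,-7,-8.5]
    - [0,5.4,10,-7,-8.5]
    - [0,5.4,10,-7,-8.5]
    - [0,5.4,10,-7,-8.5]

```text
t: 2.5
position: [0.4698, 0.2188, 0.1973]
tcp_rot: [-3.139, -0.002, 1.782]
wrist_force: [0.0, -0.2, -0.7]
opening: 0.0002
```

drive_tool:
  moves:
    - [0,3,-7,-8,-1.8]
    - [0,3,-7,-15,-1.8]
    - [0,3,-6,-20,-1.7]
    - [0,0,0,-20,0]
    - [0,0,0,-20,0]
    - [0,0,0,-20,0]
    - [0,0,0,-16,0]
    - [0,0,0,-10,0]
    - [0,0,0,0,0]
    - [0,0,0,0,0]

```text
t: 3.5
position: [0.4716, 0.2035, 0.0622]
tcp_rot: [-3.136, -0.001, 1.712]
wrist_force: [-0.0, -0.5, -0.6]
opening: 0.0
```

```bash
python3 wv.py w3.png;python3 -c "
from h import *
im=snap('side','s3.png');cv2.imwrite('pics/s3z.png',cv2.resize(im[110:230,200:350,::-1],None,fx=5,fy=5))"
```

```text
3.5 [0.47156771 0.2034713  0.06223239] 1.712365802331294
0.82 [60.8, 247.7] 13874
0.81 [294.8, 268.3] 708
0.2 [469.2, 119.2] 6652
0.17 [401.0, 238.5] 31812
```

View pics/w3.png

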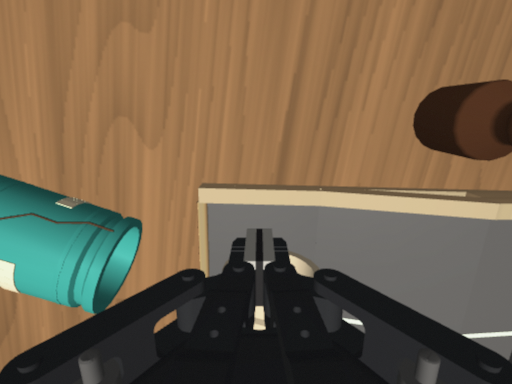

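View pics/s3z.png

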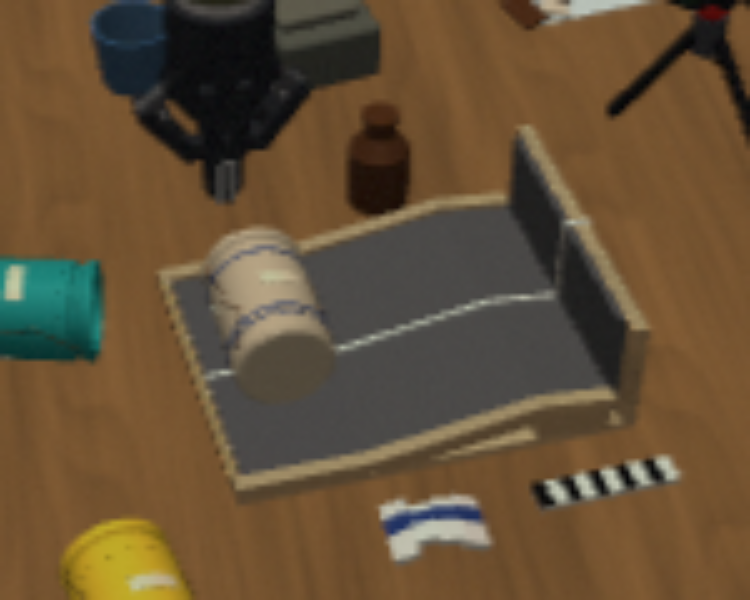

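drive_tool:
  moves:
    - [0,2,-3,-7,-0.4]
    - [0,2,-3,-7,-0.4]
    - [0,2,-3,-7,-0.4]
    - [0,2,-3,-7,-0.4]
    - [0,1,-2,-3,0]
    - [0,0,0,0,0]
    - [0,0,0,0,0]
    - [0,0,0,0,0]
    - [0,0,0,0,0]
    - [0,0,0,0,0]

```text
t: 4.65
position: [0.4825, 0.188, 0.0298]
tcp_rot: [-3.139, -0.001, 1.681]
wrist_force: [0.4, 0.6, -0.2]
opening: 0.0001
```

drive_tool:
  moves:
    - [0,0,-2,0,0]
    - [0,0,-2,0,0]
    - [0,0,-2,0,0]
    - [0,0,-2,0,0]
    - [0,0,-2,0,0]
    - [0,0,-2,0,0]
    - [0,0,-2,0,0]
    - [0,0,-2,0,0]
    - [0,0,0,0,0]
    - [0,0,0,0,0]

```text
t: 5.65
position: [0.4825, 0.1708, 0.0302]
tcp_rot: [-3.14, -0.002, 1.681]
wrist_force: [0.3, 1.0, 0.5]
opening: 0.0001
```

```bash
cat > look.py <<'E'
from h import *
import sys
from scipy.optimize import minimize
c=np.load('cw.npy')
from station import arm
tag=sys.argv[1]
s=arm.get_state(); d=s['position'][:2]-c[:2]; C,S=np.cos(c[2]),np.sin(c[2])
print(s['t'],'tcp in cradle',d@[C,S],d@[-S,C],s['position'][2],s['tcp_rot'][2]-c[2],s['wrist_force'])
for n,(x0,y0,x1,y1) in dict(scene=(200,140,340,290),side=(200,100,350,220)).items():
    im=snap(n,f'{n}_{tag}.png'); k=4
    cv2.imwrite(f'pics/{n}_{tag}z.png',cv2.resize(im[y0:y1,x0:x1,::-1],None,fx=k,fy=k,interpolation=cv2.INTER_CUBIC))
a=cv2.imread(f'pics/scene_{tag}z.png');b=cv2.imread(f'pics/side_{tag}z.png')
H=max(a.shape[0],b.shape[0]); pad=lambda q:cv2.copyMakeBorder(q,0,H-q.shape[0],0,0,cv2.BORDER_CONSTANT)
o=np.hstack([pad(a),pad(b)]); cv2.imwrite(f'pics/both_{tag}.png',cv2.resize(o,None,fx=.68,fy=.68,interpolation=cv2.INTER_AREA))
E
python3 look.py 4
```

```text
5.65 tcp in cradle -0.09096996280971785 0.07110957406139067 0.030196800482931753 1.5624025830081538 [0.26860881 1.03040947 0.50475772]
```

View pics/both_4.png

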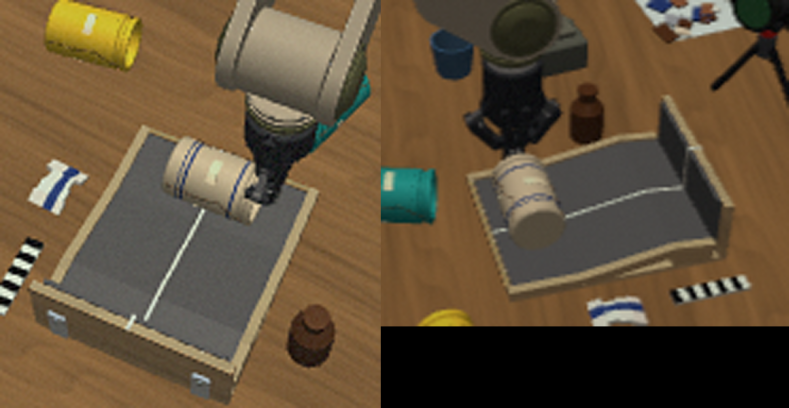

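drive_tool:
  moves:
    - [0,0,-1.5,0,0]
    - [0,0,-1.5,0,0]
    - [0,0,-1.5,0,0]
    - [0,0,-0.5,0,0]
    - [0,0,0,0,0]
    - [0,0,0,0,0]
    - [0,0,2,0,0]
    - [0,0,4,0,0]
    - [0,0,6,0,0]
    - [0,0,8,0,0]

```text
t: 6.75
position: [0.4826, 0.1863, 0.0302]
tcp_rot: [-3.14, -0.002, 1.68]
wrist_force: [-0.4, 0.9, -0.8]
opening: -0.0004
```

drive_tool:
  moves:
    - [0,0,8,10,0]
    - [0,0,6,20,0]
    - [0,0,4,25,0]
    - [0.5,0,0,30,8.5]
    - [1,0,0,30,8.5]
    - [1,-5,-5,30,8.5]
    - [1,-5,-5,30,8.5]
    - [1,-5,-10,30,8.5]
    - [1,-5,-10,20,8.5]
    - [1,-5,-10,0,8.5]

```text
t: 7.75
position: [0.4533, 0.1718, 0.2712]
tcp_rot: [-3.139, 0.007, 2.737]
wrist_force: [0.2, 0.1, 0.5]
opening: 0.0852
```

drive_tool:
  moves:
    - [1,-7,-10,0,8.5]
    - [1,-7,-10,0,8.5]
    - [1,-7,-10,0,8.5]
    - [1,-7,-10,0,8.5]
    - [1,-5,-8,0,0]
    - [1,0,-8,0,0]
    - [1,0,-4,0,0]
    - [1,0,0,0,0]
    - [1,0,0,0,0]
    - [1,0,0,0,0]

```text
t: 8.75
position: [0.4177, 0.1122, 0.2776]
tcp_rot: [-3.14, 0.014, -2.956]
wrist_force: [0.6, -0.9, -0.3]
opening: 0.0852
```

```bash
python3 wv.py w5.png; python3 look.py 5
```

```text
8.75 [0.41765713 0.11218399 0.27760018] -2.955814293693378
0.81 [243.2, 208.0] 3959
0.77 [435.6, 51.3] 6719
0.75 [308.4, 88.4] 5019
0.62 [236.9, 255.1] 19314
0.57 [75.7, 90.4] 6078
8.85 tcp in cradle -0.16232580865605295 0.020570976699086054 0.27758176568133647 -3.0739378839251716 [0.30508951 0.05488047 0.28408716]
```

View pics/w5.png

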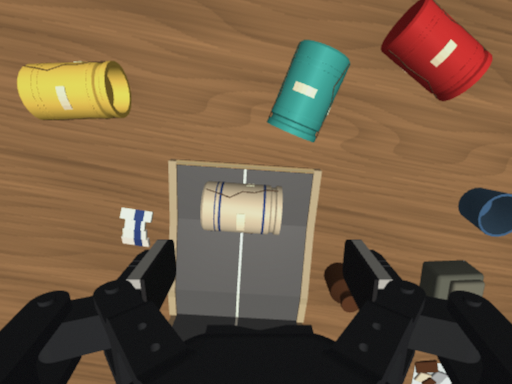

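View pics/both_5.png

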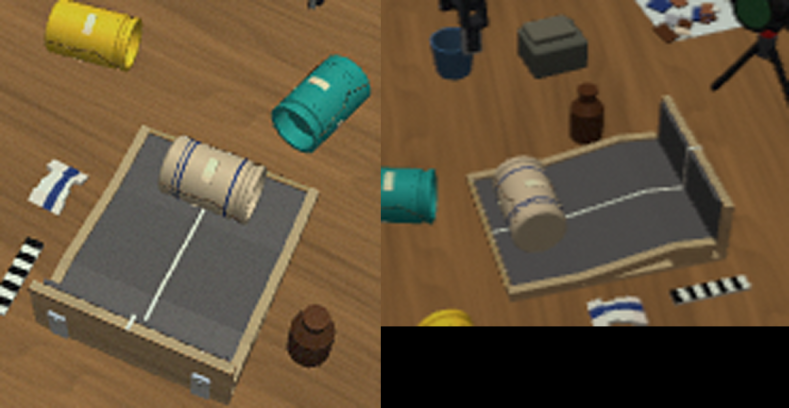

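```bash
sed -i 's/^def r/def r/; s/wj_264/wj_243/; s/w2/w5/g' fit.py; sed -i "s/^b=least.*$/c=np.load('cw.npy')/; s/^np.save('cw.npy',c)//" fit.py; python3 fit.py
```

```text
[0.4907903  0.09942236 0.10878976] 81.27094194540561 3959.0
jar in cradle -0.09116856850918606 -0.0007891038214294427 -0.009874615097901801
```

View pics/w5o.png

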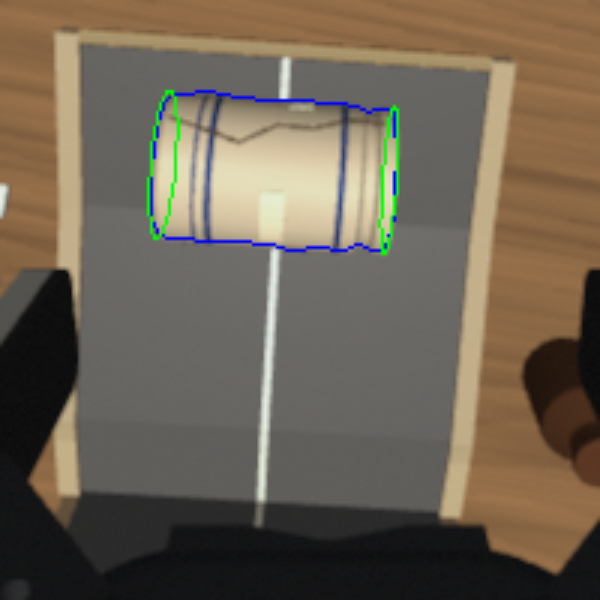

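drive_tool:
  moves:
    - [1,1.6,-5,-5,-1.0]
    - [1,1.6,-5,-10,-1.0]
    - [1,1.6,-5,-15,-1.0]
    - [1,1.6,-5,-20,-0.9]
    - [1,0,0,-25,0]
    - [1,0,0,-25,0]
    - [1,0,0,-20,0]
    - [1,0,0,-10,0]
    - [1,0,0,0,0]
    - [1,0,0,0,0]

```text
t: 9.95
position: [0.4225, 0.0882, 0.1372]
tcp_rot: [-3.14, 0.01, -3.037]
wrist_force: [-0.5, -0.1, 0.3]
opening: 0.0855
```

```bash
python3 look.py 6
```

```text
9.95 tcp in cradle -0.16031237620055927 -0.0038130650790973017 0.1371920601393536 -3.1554485171925717 [-0.50134484 -0.14605671  0.29287563]
```

drive_tool:
  moves:
    - [1,0,1,-10,0.3]
    - [1,0,1,-15,0.3]
    - [1,0,1,-20,0.2]
    - [1,0,0,-20,0]
    - [1,0,0,-17,0]
    - [1,0,0,-13,0]
    - [1,0,0,-7,0]
    - [1,0,0,0,0]
    - [1,0,0,0,0]
    - [1,0,0,0,0]

```text
t: 11.05
position: [0.4248, 0.0918, 0.0328]
tcp_rot: [-3.138, 0.021, -3.02]
wrist_force: [-0.3, -1.2, 0.4]
opening: 0.0855
```

```bash
python3 look.py 7
```

```text
11.05 tcp in cradle -0.15756661753375512 -0.0005781812894021406 0.032833146843952284 -3.1389269771822783 [-0.25131063 -1.20935489  0.42228775]
```

View pics/both_7.png

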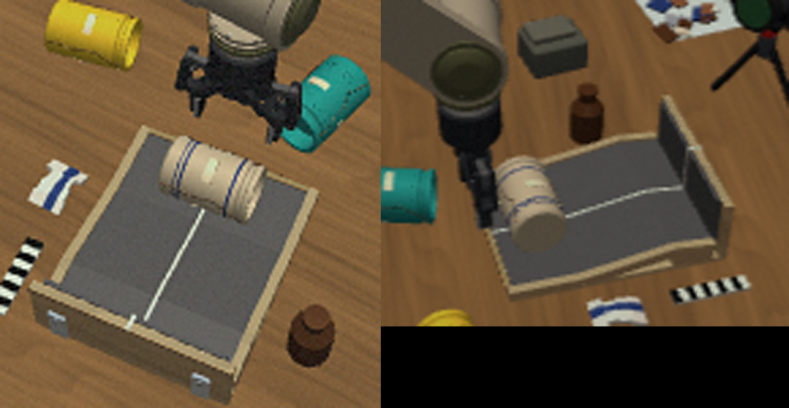

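drive_tool:
  moves:
    - [0.8,3,0.4,-2,0]
    - [0.8,3,0.4,-2,0]
    - [0.8,3,0.4,0,0]
    - [0.8,3,0.4,0,0]
    - [0.8,2,0.2,0,0]
    - [0.8,2,0.2,0,0]
    - [0.8,2,0.2,0,0]
    - [0.8,2,0.2,0,0]
    - [0.8,2,0.2,0,0]
    - [0.8,2,0.2,0,0]

```text
t: 12.15
position: [0.4515, 0.0948, 0.0293]
tcp_rot: [-3.138, 0.023, -3.02]
wrist_force: [0.2, 0.1, 0.1]
opening: 0.068
```

```bash
python3 look.py 8
```

```text
12.15 tcp in cradle -0.13075493803031302 -0.0007690935288888434 0.029303907801982554 -3.1389897068926507 [0.1575978  0.13412669 0.13747806]
```

View pics/both_8.png

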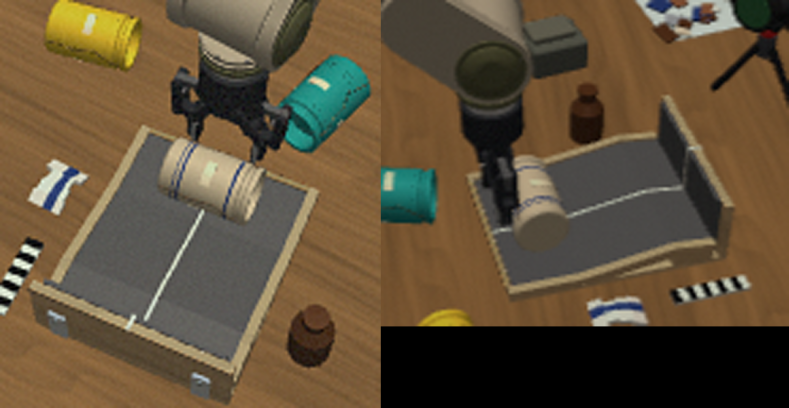

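drive_tool:
  moves:
    - [0.8,2,0.2,0,0]
    - [0.8,2,0.2,0,0]
    - [0.8,2,0.2,0,0]
    - [0.8,2,0.2,0,0]
    - [0.8,2,0.2,0,0]
    - [0.8,2,0.3,0,0]
    - [0.8,2,0.3,0,0]
    - [0.8,2,0.3,0,0]
    - [0.8,2,0.3,0,0]
    - [0.8,2,0.3,0,0]

```text
t: 13.25
position: [0.4731, 0.0975, 0.0293]
tcp_rot: [-3.138, 0.023, -3.02]
wrist_force: [0.6, 0.1, -0.7]
opening: 0.0686
```

```bash
python3 look.py 9
```

```text
13.25 tcp in cradle -0.10894857298267223 -0.0006178466769724792 0.029284620954373897 -3.1388817960731967 [ 0.5956487   0.11812458 -0.72885013]
```

View pics/both_9.png

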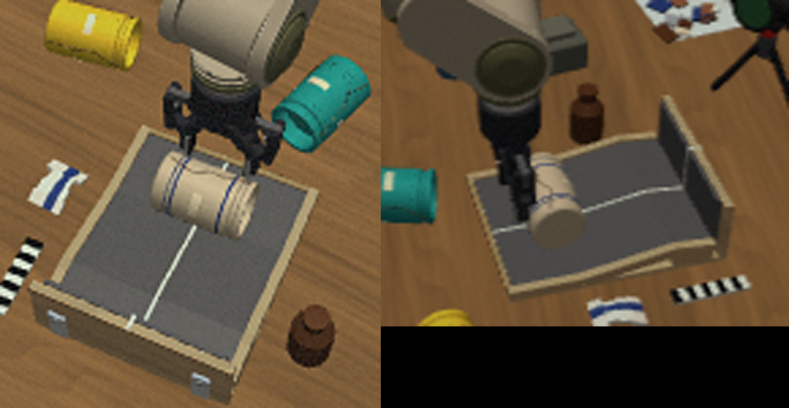

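drive_tool:
  moves:
    - [0.8,3,0.3,0,0]
    - [0.8,3,0.3,0,0]
    - [0.8,3,0.3,0,0]
    - [0.8,3,0.4,0.5,0]
    - [0.8,3,0.4,0.5,0]
    - [0.8,3,0.4,0.5,0]
    - [0.8,3,0.4,0.5,0]
    - [0.8,3,0.4,0.5,0]
    - [0.8,3,0.4,0.5,0]
    - [0.8,3,0.4,0.5,0]

```text
t: 14.35
position: [0.5041, 0.1014, 0.0332]
tcp_rot: [-3.138, 0.02, -3.02]
wrist_force: [-2.5, -1.1, 2.5]
opening: 0.0684
```

```bash
python3 look.py 10; python3 - <<'E'
from h import *
for d in vision.trace('side','jar')+vision.trace('scene','jar'): print(d['p'],d['xy'],d['mask'].sum())
E
```

```text
14.35 tcp in cradle -0.0776759685315086 -0.0003898504376758277 0.03315705300336861 -3.138883854374908 [-2.53623675 -1.05892521  2.46349359]
0.91 [180.2, 147.3] 580
0.87 [229.0, 234.9] 932
0.63 [200.7, 171.3] 629
0.55 [271.6, 174.1] 505
0.87 [236.0, 154.2] 669
0.71 [269.8, 219.3] 819
0.63 [317.2, 175.6] 756
0.58 [369.0, 177.5] 768
```

View pics/both_10.png

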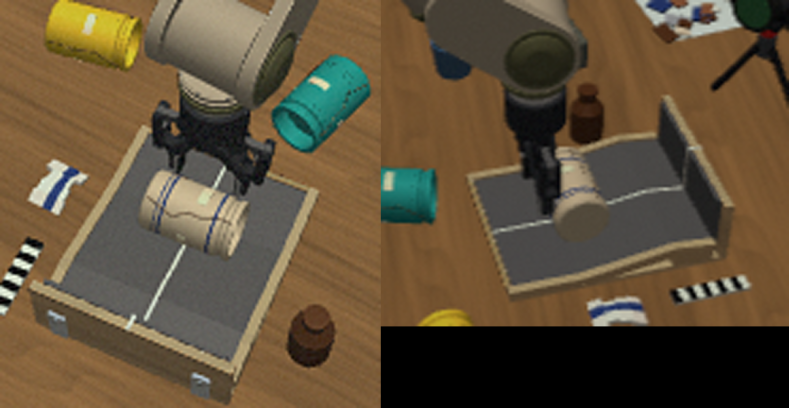

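```bash
cat > jf.py <<'E'
from h import *
from scipy.optimize import minimize
import sys
c=np.load('cw.npy'); x0c=float(sys.argv[1])
vision.read_camera('scene')
def zx(x): return .048+np.clip(x+.053,0,.117)*.176
D=[d for d in vision.trace('scene','jar')]
u=proj('scene',cw(c,[x0c,0,zx(x0c)]))[0]
D.sort(key=lambda d:np.hypot(*(np.array(d['xy'])-u))); m=D[0]['mask'].astype(float); print(D[0]['p'],D[0]['xy'],u)
def f(q):
    j=[*cw(c,[q[0],q[1],0])[0][:2],c[2]+q[2]]
    return ((jarmask('scene',j,zx(q[0]))-m)**2).sum()
x0=np.array([x0c,0,0.])
o=minimize(f,x0,method='Nelder-Mead',options=dict(initial_simplex=np.vstack([x0,x0+np.diag([.01,.01,.06])]),xatol=1e-4,fatol=.1)); print(o.x.round(4),o.fun)
E
python3 jf.py -.034
```

```text
0.83 [271.5, 219.4] [270.48506862 218.53860341]
[-0.0354 -0.0007  0.0347] 53.05337946943484
```

drive_tool:
  moves:
    - [0.8,4,0.5,0.7,0]
    - [0.8,4,0.5,0.7,0]
    - [0.8,4,0.5,0.7,0]
    - [0.8,4,0.5,0.7,0]
    - [0.8,4,0.5,0.7,0]
    - [0.8,4,0.5,0.7,0]
    - [0.8,4,0.5,0.7,0]
    - [0.8,4,0.5,0.7,0]
    - [0.8,4,0.5,0.7,0]
    - [0.8,4,0.5,0.7,0]

```text
t: 15.65
position: [0.5465, 0.1068, 0.0408]
tcp_rot: [-3.138, 0.019, -3.02]
wrist_force: [-2.3, -1.2, 2.6]
opening: 0.0685
```

```bash
python3 look.py 11; python3 jf.py .005
```

```text
15.65 tcp in cradle -0.034959319596187866 -8.578028964863996e-05 0.04076594341348211 -3.138876844136594 [-2.34621956 -1.17439103  2.63725346]
0.85 [265.5, 225.7] [265.48838476 227.55621594]
[0.0084 0.0005 0.0138] 17.74617454825067
```

View pics/both_11.png

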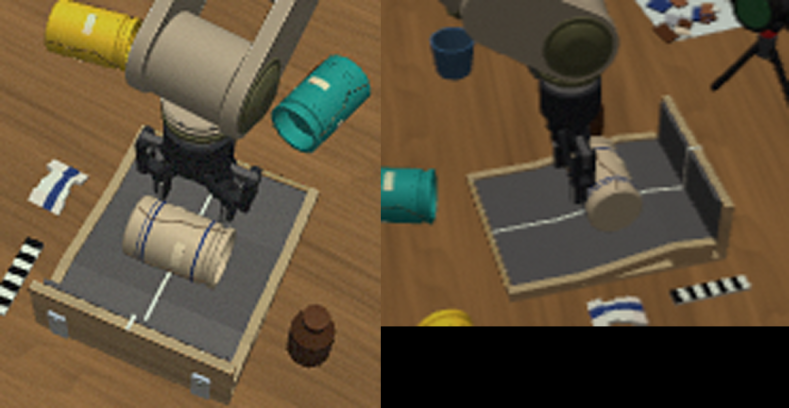

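drive_tool:
  moves:
    - [0.8,4,0.5,0.7,0]
    - [0.8,4,0.5,0.7,0]
    - [0.8,4,0.5,0.7,0]
    - [0.8,4,0.5,0.7,0]
    - [0.8,4,0.5,0.7,0]
    - [0.8,4,0.5,0.7,0]
    - [0.8,4,0.5,0.7,0]
    - [0.8,4,0.5,0.7,0]
    - [0.8,4,0.5,0.7,0]
    - [0.8,4,0.5,0.7,0]

```text
t: 16.85
position: [0.5887, 0.1121, 0.0483]
tcp_rot: [-3.138, 0.017, -3.02]
wrist_force: [-2.8, -0.5, 1.8]
opening: 0.0682
```

```bash
python3 look.py 12; python3 jf.py .05
```

```text
16.85 tcp in cradle 0.007598617655667542 0.0002490217086284953 0.04829133116433518 -3.138819025880366 [-2.84575462 -0.47719828  1.84668955]
0.63 [256.3, 241.4] [259.45983095 238.43606423]
[ 0.0506 -0.0001  0.0124] 30.99524798154556
```

View pics/both_12.png

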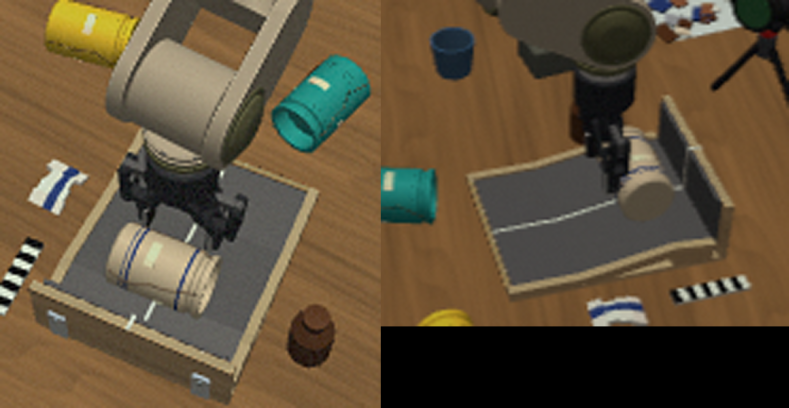

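drive_tool:
  moves:
    - [0.8,3,0.4,0.5,0]
    - [0.8,3,0.4,0.5,0]
    - [0.8,3,0.4,0.5,0]
    - [0.8,3,0.4,0.5,0]
    - [0.8,3,0.4,0.3,0]
    - [0.8,3,0.4,0,0]
    - [0.8,2.5,0.3,0,0]
    - [0.8,2.5,0.3,0,0]
    - [0.8,2.5,0.3,0,0]
    - [0.8,0,0,0,0]

```text
t: 18.05
position: [0.6166, 0.1157, 0.0503]
tcp_rot: [-3.138, 0.018, -3.02]
wrist_force: [-0.2, -0.4, 0.2]
opening: 0.0684
```

```bash
python3 look.py 13; python3 jf.py .088
```

```text
18.05 tcp in cradle 0.03566459623353845 0.0005263825649565141 0.0502808418226166 -3.138875818265827 [-0.23642273 -0.37087911  0.2411244 ]
0.9 [255.6, 247.9] [254.15039883 248.67499652]
[ 0.0773  0.0002 -0.0258] 166.3761322568243
```

View pics/both_13.png

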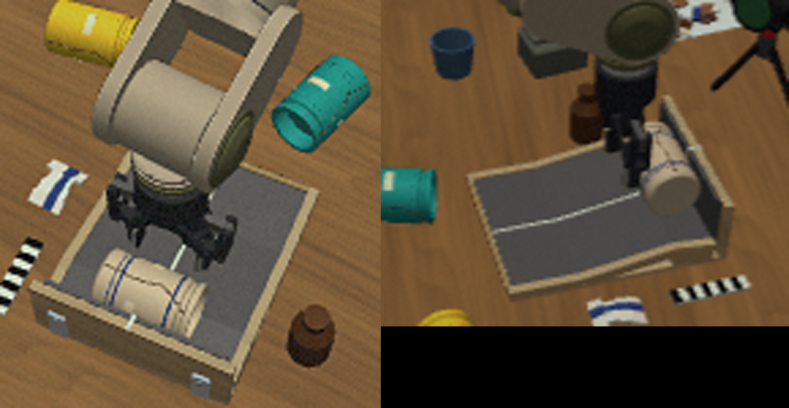

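The jar appears to have rolled home: both views show it against the board, and no force is left on the fingers. Next I back away and check.

drive_tool:
  moves:
    - [0.8,-4,-0.5,0,0]
    - [0.8,-8,-1,0,0]
    - [0.8,-12,-1.5,0,0]
    - [0.8,-15,-2,5,0]
    - [0.8,-20,-2,12,0]
    - [0.8,-20,-2,25,0]
    - [0.8,-20,-2,35,0]
    - [0.8,-10,-1,40,0]
    - [0.8,0,0,40,0]
    - [0.8,0,0,30,0]

```text
t: 19.25
position: [0.4927, 0.103, 0.2393]
tcp_rot: [-3.14, 0.006, -3.02]
wrist_force: [0.2, -0.6, -1.6]
opening: 0.0682
```

drive_tool:
  moves:
    - [1,0,0,20,0]
    - [1,0,0,10,0]
    - [1,0,0,0,0]
    - [1,0,0,0,0]
    - [1,0,0,0,0]
    - [1,0,0,0,0]
    - [1,0,0,0,0]
    - [1,0,0,0,0]
    - [1,0,0,0,0]
    - [1,0,0,0,0]

```text
t: 20.25
position: [0.49, 0.1029, 0.2693]
tcp_rot: [-3.14, 0.004, -3.02]
wrist_force: [-0.5, 0.3, 0.3]
opening: 0.0854
```

```bash
python3 wv.py w14.png; python3 look.py 14; python3 jf.py .088; python3 - <<'E'
from h import *
import pickle
s,P=pickle.load(open('w.pkl','rb')); c=np.load('cw.npy')
for n,f,PP in (('scene','scene_14',None),('side','side_14',None),('','w14',P)):
    im=cv2.imread(f'pics/{f}.png'); j=[*cw(c,[.088,0,0])[0][:2],c[2]]
    pts=proj(n,jarpts(j,.067),PP); k=4
    im=cv2.resize(im,None,fx=k,fy=k,interpolation=cv2.INTER_CUBIC)
    for e in np.split(pts,2): cv2.polylines(im,[((e+.5)*k).astype(int)],True,(0,255,0),1)
    q=(pts.mean(0)*k).astype(int); q=np.maximum(q,[200,200]); cv2.imwrite(f'pics/{f}_o.png',im[q[1]-200:q[1]+200,q[0]-200:q[0]+200])
a=[cv2.imread(f'pics/{f}_o.png') for f in('scene_14','side_14','w14')]
H=min(x.shape[0] for x in a); o=np.hstack([x[:H] for x in a]); cv2.imwrite('pics/o14.png',cv2.resize(o,None,fx=.66,fy=.66))
E
```

```text
20.25 [0.49003668 0.10288085 0.26928008] -3.0202915582952956
0.96 [467.0, 8.9] 1412
0.93 [318.6, 38.7] 4809
0.9 [73.3, 45.8] 6944
0.55 [256.4, 284.2] 3981
20.35 tcp in cradle -0.09152414045505225 0.002746798874597108 0.2694022369762619 -3.138912192569822 [-0.08058923 -0.25854505 -0.37037599]
0.8 [253.0, 248.5] [254.15039883 248.67499652]
[ 0.0808 -0.      0.0241] 147.1517570165321
```

View pics/o14.png

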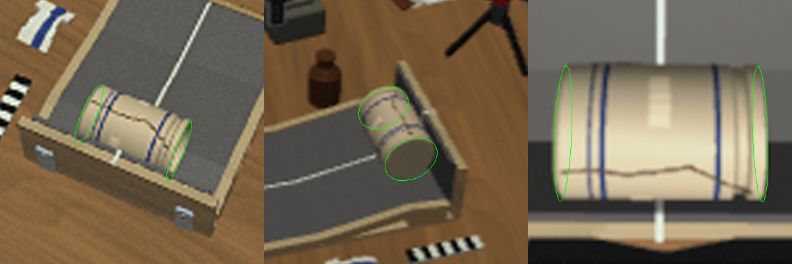

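View pics/w14.png

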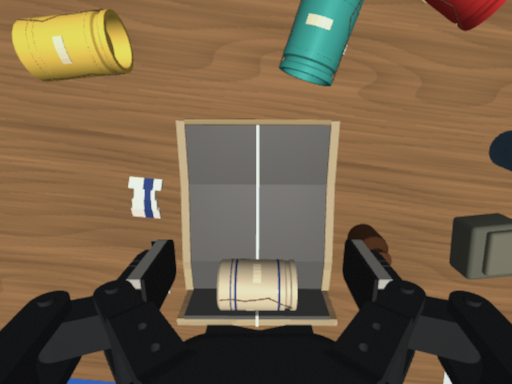

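All three views match the home outline. In the wrist view the jar is centred on the line at column 258, square and against the board. The sherd, bottle and stone haven't moved.

```bash
python3 -c "
from station import arm
print(arm.close_job())"
```

```text
the job is handed in; nothing more can be done
None
```

The jar is at the top of the ramp against the stop board, centred on the white line, and I have handed the job in. No verdict is reported back.

**What I did:** The jar started about 10 mm left of the line. I nudged it endways with the shut fingertips until it measured about 1 mm off. Then I rolled it up the ramp with both open fingertips at about 20–40 mm/s. The wrist force stayed around 4 N at every reading. Past the crest it rolled home by itself, and I backed the hand away by about 22 cm.

**Last checks:**
- **Pose:** the outline of the home pose, laid over the scene, side and wrist pictures, matched the jar in all three. It showed the jar centred, square and touching the board.
- **Other finds:** the ones in these last close-up views showed no visible shift. I did not measure any of them, and I did not check the upright jar, roof tile, brush or cup individually.
- **One disagreement:** the outline fit from the scene camera alone put the jar at x = 0.081 m, right at the lower limit, and 0.024 rad off square. I put less trust in it because its fit was poor: the height I assumed there was slightly high, and the board may hide part of the jar from that camera.

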